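# Slide the well plate into the plate reader with the carriage lock held down

## Task

The well plate is loaded and has to go into the plate reader. Press the orange lock button on the reader's carriage right down, keep it down and push the carriage smoothly, without flinging it, all the way under the reading head until it meets its end stop, and only then let the button up so that the lock catches there. Nothing needs gripping: leave the tube rack, the dropper bottle and the spare strip of wells where they are.

Things in the scene. Friction and masses are not known exactly. Their poses are not given: they have to be found in the camera images.
- reader: Manual microplate reader, fixed on the bench. Pale grey base 150 mm wide (its x), 400 mm long (its y, -205 to +195 mm), 22 mm high, with a rail along y. The white reading head stands on its +y end: 150 mm wide, y +30 to +190 mm, top 114 mm above the bench, slot in its -y face. Origin on the bench, on the rail's centre line; z up; the carriage slides along y, +y into the head.
- end_stop (a point): The end stop: midway between two rubber-tipped steel posts (12 mm thick, 53 mm either side of the rail's centre line, 50 mm above the bench) that stand out 28 mm from the head's -y face. The front of the carriage's lock housing meets them.
- carriage (a joint): Place of the carriage along the reader's +y, in m: 0 is fully out, 0.130 is fully in against the end stop; it starts locked near 0.010. Captive on the rail, about 0.4 to 0.8 kg: an aluminium tray 96 mm wide with a grey lock housing (110 mm in x, 64 mm in y, centred on the button, top 58 mm above the bench) at its -y end. Unlocked it slides at 1.5 N plus 4 N per m/s.
- lock (a joint): Travel of the lock button straight down, in m: 0 is up, 0.006 fully down on a hard stop. It springs back: 2.5 N starts it moving, 5 N holds it fully down. While up, a pawl on it stands between the teeth of a steel rack along the +x side of the rail (a tooth every 10 mm, about 5 mm of play, top 46 mm above the bench) and locks the carriage; it is clear of the teeth from 4 mm down. It works in every notch.
- button_top (a point): Middle of the top of the orange lock button, which rides on the carriage: a flat cap 44 mm (the reader's x) by 34 mm (y) with three darker ribs, top 65 mm above the bench when up, 59 mm when fully down, then still 1 mm proud of the housing round it. On the rail's centre line, at the reader's y = -0.160 m plus the carriage's value.
- step_face (a point): Middle of the upright face of the grey step on the carriage just ahead (+y) of the button, 20 mm from the button's centre: 76 mm wide, 12 mm thick, 58 to 76 mm above the bench, facing back (-y) to the button. A fingertip on the button can push the carriage along by it; friction on the button also moves the carriage.
- button_home (a point): A point fixed on the reader: where button_top is (button up, 65 mm above the bench) when the carriage is fully in. It lies 60 mm short of the head's -y face.
- plate_mid (a point): Middle of the top of the white well plate (86 mm wide, 128 mm long) that rides on the carriage, 54 mm above the bench, 127 mm ahead (+y) of the button's centre.
- tube_rack: Loose bystander: green microtube rack, 60 x 110 x 34 mm, seven small capped tubes stand up to 48 mm above the bench, 0.18 kg; on the +x side of the reader. Origin under its centre.
- dropper: Loose bystander: amber dropper bottle, 34 mm diameter, 86 mm tall with its rubber teat; on the +x side of the reader. Origin under its centre.
- spare_strip: Loose bystander: clear strip of eight wells, 80 x 11 x 12 mm, 15 g, lying on the bench on the -x side of the reader (the robot's side). Origin under its centre, x along its length.

How it is judged:
On the way, in this order (a step that is already met when the one before it is completed fails the run):
1. the lock button is pressed down by more than 3.5 mm before the carriage has moved 8 mm (value of joint lock above 0.0035 m and distance of step_face from where it was at the start of the episode below 0.008 m), for 0.05 s.
2. the carriage is against its end stop (within 3 mm) with the button still down by more than 2 mm (value of joint carriage above 0.127 m and value of joint lock above 0.002 m), for 0.1 s.
At the end, for the whole second after the job is handed in: The carriage rests fully in, within 3 mm of its end stop, the lock button is up again (within 1 mm), and the tube rack, dropper bottle and spare strip stand within 15 mm of where they stood (value of joint carriage above 0.127 m and value of joint lock below 0.001 m and velocity of joint carriage between -0.005 and 0.005 m/s and distance of each of tube_rack, dropper, spare_strip from where it was at the start of the episode below 0.015 m); the robot touches nothing.
It fails at once if the lock button came up (less than 1.5 mm down) on the way, with the carriage more than 12 mm from its start and more than 8 mm short of the end stop (distance of step_face from where it was at the start of the episode above 0.012 m and value of joint carriage below 0.122 m and value of joint lock below 0.0015 m).
It fails at once if the carriage was flung (faster than 0.4 m/s) (velocity of joint carriage above 0.4 m/s).
It fails at once if the tube rack, dropper bottle or spare strip was moved more than 15 mm, lifted or knocked over (distance of any of tube_rack, dropper, spare_strip from where it was at the start of the episode above 0.015 m or angle between any of tube_rack, dropper's own z axis and vertical above 0.5 rad).
It also fails if it takes over 38 s, if anything falls off the work surface, if the arm or the gripper's body presses on something with over 40 N, if the wrist force passes 120 N, or if a joint passes its speed limit or range.

## Robot

A 6-joint arm with a two-finger parallel gripper is mounted at the origin on the work surface. World frame = base frame: x ahead of the robot, y to its left, z up, the work surface at z = 0. Lengths are in m, angles in rad, forces in N, time in s.
With the tool pointing down it reaches from about 0.35 to 0.975 m from the base axis. Payload 4.9 kg.
Tool frame: the origin (TCP) lies between the finger pads; the fingertips stand 22 mm ahead of it and the grasp point (between the pads) lies 3 mm ahead of it; z points along the fingers, y is the line along which they close (so a half turn about z gives the same grasp; the last joint's range is limited). The gripper opens to 85 mm and grips with 20 to 120 N. Pads are 22 mm wide; open, the fingers measure 114 mm over their backs; the gripper's body (76 mm by 85 mm) begins 54 mm behind the grasp point. The pads swing forward as they close: fully open they stand 13 mm farther back than shut.
Start: joints at [-1.383, 0.053, 1.613, -0, 1.476, -0.119], TCP at [0.189, -0.596, 0.253] pointing down, gripper open.
Joint ranges: [-3.01, 3.01], [-1.01, 2.22], [0.06, 2.58], [-1.02, 4.17], [0.09, 2.62], [-3.14, 3.14]. Speed limits (rad/s): [2.57, 2.57, 3.14, 3.14, 3.14, 3.14].

## Interface

Orientations are given as a unit quaternion [w, x, y, z].
In Python, from plant import state, grab_frame, get_calibration, job_done, recognise, regions_of gives the robot as it stands.
- The arm moves only by the tool apply_moves, never from a script. Its argument "targets" is a list of rows, each an object with "translation": the shift along the tool's x, y, z normalised to -1 to 1, where 1 is 100 mm, a list of three; "twist": the turn about the tool's z normalised to -1 to 1, where 1 is 0.1 rad; "hand": the opening, from 0 (shut) to 1 (fully open). A call has 1 to 8 rows; each row shifts and turns the commanded pose from where the row before left it, along the tool's axes as they then stand; what a row does not reach is not made up. A row lasts 1/10 s, in which the tool goes at most 50 mm and 8.59 degrees, less where a joint would pass 70% of its speed; a pose out of reach is approached as far as the arm can. A call with a number of a shift or a turn outside -1 to 1 is refused whole. A call with a gripper value outside its range is refused whole. The fingers move at their own pace and stop on an object; the grip force is fixed at half the most. Time passes only in rows, so rows that do not move let the fingers close. It gives the time, the measured TCP pose, the force, the opening and the grip force at its end, in the units of the state.
- state(): the state, without advancing time (a new reading comes with each control period).
- grab_frame(name): name is "side" or "top" or "wrist"; returns the picture (420x560x3 uint8, red, green, blue); there is no depth.
- get_calibration(name): a dict with "camera_matrix" (3x3 intrinsics, pixels), "D" ([k1, k2, p1, p2, k3] as OpenCV has them; the pictures are not rectified), "pose" (4x4, takes a point from camera to world coordinates). Camera axes: x right, y up, looking along -z (the intrinsics and any distortion apply to the point x, -y, -z); pixel columns grow to the right and rows downward; lengths in m; the calibration is good to about 2 mm. A picture is of the moment at which its call begins: read the wrist's pose just before it. get_calibration takes no time and is no camera call; for the wrist camera it gives the pose at the moment of the call.
- job_done(): hands the job in; it is judged then, once.
Trained networks look in the newest picture that a camera, given by its name, has taken for a name from the list of things; names that differ only in an ending like _2 or _b are one class to them, and where a whole thing is asked for, a point or a joint stands for the part that bears it (a point fixed in the world has none). Each returns a list of dicts, best first, with "score" (0 to 1); they miss things now and then, are a little off and sometimes report something else, mostly with a low value. They report only what shows in the picture. A call takes as long as a camera call.
- recognise(camera, query): "point" ([x, y, z] in m, in world coordinates, good to about 4 mm: the middle of the surface that is visible of it).
- regions_of(camera, query): "pixels" (420x560 bool, what is visible of it).
The state is a dict: "time": time; "joint_pos": joint angles; "joint_vel": joint speeds; "joint_efforts": joint torques, N m; "tool_pos": TCP position; "tool_rot": TCP orientation; "contact_force": force on the tool from outside, world axes, zero at the start; "ft_torque": the same for the moment, N m; "gripper_width": opening from 0.0 (shut) to 1.0 (fully open); "grasp_force": force on a finger pad.
Only numpy, scipy, OpenCV 4.12 (cv2) and the standard library are available. Lean on these libraries where they do the work, as an engineer would, in place of code of your own. Each camera call takes 0.05 s, during which the arm holds its last target. There are 200 camera calls.

## Working session

There is one attempt and no reset: what is moved stays moved. The work goes in short steps, Python scripts to look and compute and a tool call to move; the robot and the scene stay as the last step left them, time stands still between calls to the robot, and variables do not carry over. Pictures are saved under pics/ and viewed, at most 10 in all, crops included, and the job is handed in when it is done.

Besides the shell and the picture viewer there is one more tool, called by a JSON object that holds its "name" and its "arguments", one argument or row to a line. apply_moves: Moves the arm, as the interface text tells. Its arguments: {"type":"object","properties":{"targets":{"type":"array"}},"required":["targets"]}

```bash
mkdir -p pics; python3 - <<'E'
from plant import *
import cv2,numpy as np
s=state();print({k:np.round(v,3).tolist() for k,v in s.items()})
ims=[]
for c in ("top","side"):
    im=grab_frame(c);cv2.imwrite(f"pics/{c}0.png",im[:,:,::-1])
    for q in ("button_top","step_face","plate_mid","reader","end_stop","button_home","tube_rack","dropper","spare_strip"):
        try:
            r=recognise(c,q);print(c,q,[(np.round(d["point"],3).tolist(),round(d["score"],2)) for d in r[:2]])
        except Exception as e: print(c,q,e)
print(state()["time"])
E
```

```text
{'time': 0.0, 'joint_pos': [-1.383, 0.053, 1.614, -0.0, 1.476, -0.119], 'joint_vel': [-0.001, -0.0, -0.0, 0.002, -0.001, -0.0], 'joint_efforts': [-0.0, -39.368, -37.018, -0.0, 0.007, -0.0], 'tool_pos': [0.189, -0.595, 0.252], 'tool_rot': [-0.001, 0.988, 0.153, -0.0], 'contact_force': [-0.768, -0.075, 0.058], 'ft_torque': [-0.008, -0.021, 0.035], 'grasp_force': 0.0, 'gripper_width': 1.002}
top button_top [([0.595, -0.09, 0.068], 0.86)]
top step_face [([0.566, -0.03, 0.057], 0.58), ([0.524, 0.062, 0.062], 0.56)]
top plate_mid [([0.565, -0.027, 0.055], 0.6)]
top reader [([0.524, 0.063, 0.061], 0.84)]
top end_stop [([0.524, 0.062, 0.064], 0.95)]
top button_home []
top tube_rack [([0.638, 0.152, 0.033], 0.68)]
top dropper [([0.668, 0.02, 0.053], 0.59)]
top spare_strip [([0.462, -0.077, 0.014], 0.86), ([0.565, -0.027, 0.061], 0.48)]
side button_top [([0.604, -0.093, 0.062], 0.48)]
side step_face [([0.578, -0.057, 0.06], 0.56)]
side plate_mid [([0.58, -0.053, 0.054], 0.64)]
side reader [([0.481, 0.184, 0.098], 0.92)]
side end_stop [([0.577, -0.058, 0.058], 0.66), ([0.485, 0.18, 0.102], 0.56)]
side button_home [([0.484, 0.183, 0.103], 0.7)]
side tube_rack [([0.631, 0.17, 0.04], 0.96)]
side dropper [([0.663, 0.022, 0.042], 0.72)]
side spare_strip [([0.465, -0.069, 0.013], 0.52)]
1.0
```

View pics/top0.png

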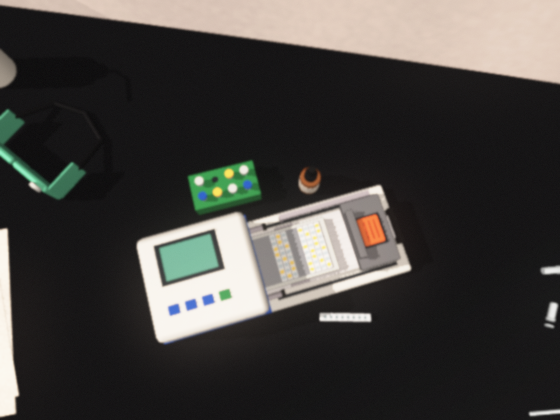

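View pics/side0.png

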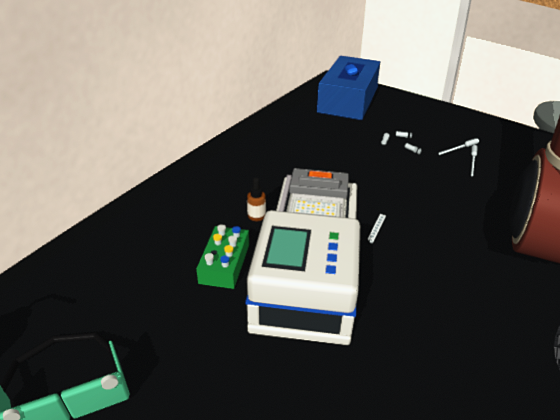

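The top view shows the reader running leftwards, with the button at (372,230), the head at (137–270, 213–342), the dropper at (310,180), the rack at (225,187) and the strip at (345,317). In the side view the button is at (320,175). Next I'll zoom in and back-project the corners.

```bash
cat > h.py <<'E'
import numpy as np,cv2
from plant import *
def cam(c):
    k=get_calibration(c);return np.array(k["camera_matrix"]),np.array(k["D"]),np.array(k["pose"])
def back(c,px,z):
    K,D,P=c if isinstance(c,tuple) else cam(c)
    u=cv2.undistortPoints(np.array([[px]],float),K,D)[0,0]
    d=P[:3,:3]@np.array([u[0],-u[1],-1]);o=P[:3,3]
    return o+d*(z-o[2])/d[2]
def proj(c,X):
    K,D,P=c if isinstance(c,tuple) else cam(c)
    p=(np.atleast_2d(X)-P[:3,3])@P[:3,:3]*[1,-1,-1]
    return cv2.projectPoints(p,np.zeros(3),np.zeros(3),K,D)[0][:,0]
E
python3 - <<'E'
from h import *
im=cv2.imread("pics/top0.png")
cv2.imwrite("pics/topz.png",cv2.resize(im[175:350,130:420],None,fx=2.7,fy=2.7,interpolation=cv2.INTER_CUBIC))
for c in("top","side"):
    im=cv2.imread(f"pics/{c}0.png")
    h=cv2.cvtColor(im,cv2.COLOR_BGR2HSV)
    m=cv2.inRange(h,(3,180,130),(14,255,255))
    n,l,st,ce=cv2.connectedComponentsWithStats(m)
    for i in range(1,n):
        if st[i,4]>40:
            print(c,st[i],ce[i],back(c,ce[i],.065).round(4),cv2.minAreaRect(np.argwhere(l==i)[:,::-1].astype(np.float32)))
print(cam("top")[2].round(3))
E
```

```text
top [358 215  27  30 498] [371.12650602 229.25502008] [ 0.5986 -0.0889  0.065 ] ((371.1999816894531, 229.60003662109375), (27.828041076660156, 20.23857307434082), 71.56505584716797)
side [309 171  23   7 109] [320.03669725 174.12844037] [ 0.5993 -0.0934  0.065 ] ((320.036865234375, 174.09426879882812), (22.362327575683594, 4.707858562469482), 5.194429397583008)
side [249 197  15   9  83] [254.98795181 200.68674699] [0.6509 0.0487 0.065 ] ((256.0, 201.0), (8.0, 14.0), 90.0)
[[ 0.16   0.957 -0.242  0.452]
 [-0.987  0.154 -0.041  0.031]
 [-0.002  0.245  0.969  0.718]
 [ 0.     0.     0.     1.   ]]
```

View pics/topz.png

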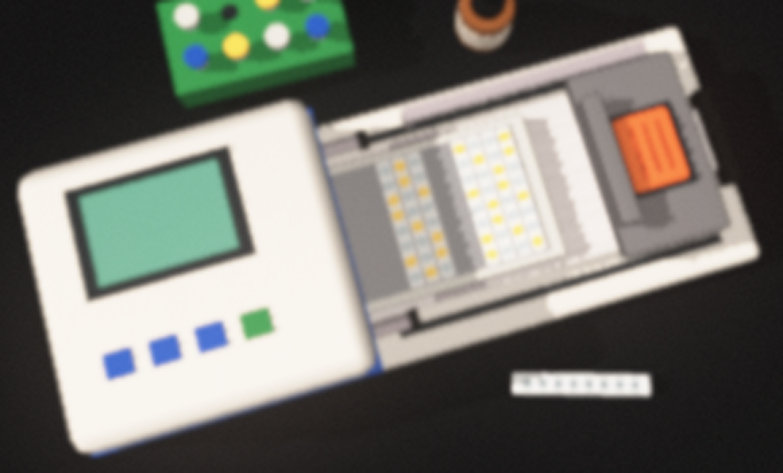

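The zoom shows the base end corners at about (683,28) and (758,255) in zoomed pixels. The head's top corners are about (20,178), (305,100), (378,372) and (85,455), and the button centre is about (652,148).

```bash
python3 - <<'E'
from h import *
from scipy.optimize import least_squares
c=cam("top")
Z=[((683,28),(.075,-.205,.022)),((758,255),(-.075,-.205,.022)),((16,172),(.075,.190,.114)),((310,96),(.075,.030,.114)),((380,376),(-.075,.030,.114)),((80,460),(-.075,.190,.114)),((652,148),(0,-.150,.065)),((365,138),(.053,.002,.05)),((412,318),(-.053,.002,.05))]
px=np.array([np.array(z[0])/2.7+[130,175] for z in Z]);M=np.array([z[1] for z in Z])
def W(p,M):
    co,s=np.cos(p[2]),np.sin(p[2]);return np.c_[p[0]+co*M[:,0]-s*M[:,1],p[1]+s*M[:,0]+co*M[:,1],M[:,2]]
f=lambda p:(proj(c,W(p,M))-px).ravel()
r=least_squares(f,[.56,.06,.25],loss="soft_l1");p=r.x
print(p,r.fun.reshape(-1,2).round(1).tolist())
co,s=np.cos(p[2]),np.sin(p[2]);b=back(c,[371.2,229.5],.065)
d=b[:2]-p[:2];print("button in reader",[co*d[0]+s*d[1],-s*d[0]+co*d[1]],b)
S=state();print(S["tool_pos"])
from scipy.spatial.transform import Rotation as R
print(R.from_quat(np.array(S["tool_rot"])[[1,2,3,0]]).as_matrix().round(3))
E
```

```text
[0.53276462 0.04613515 0.43871325] [[-0.4, -1.0], [2.7, 1.1], [-1.7, 0.3], [-1.7, -1.7], [0.7, -2.2], [-3.2, 0.2], [-0.0, 0.9], [1.9, 0.6], [3.3, -0.1]]
button in reader [np.float64(0.0018355384867610527), np.float64(-0.15023424062156185)] [ 0.59824207 -0.08909207  0.065     ]
[ 0.18875069 -0.59581254  0.25332143]
[[ 0.953  0.302 -0.   ]
 [ 0.302 -0.953 -0.   ]
 [-0.     0.    -1.   ]]
```

{"name": "apply_moves", "arguments": {
  "targets": [
    {"translation": [0.38, -0.25, 0], "twist": 0, "hand": 0},
    {"translation": [0.38, -0.25, 0], "twist": 0, "hand": 0},
    {"translation": [0.38, -0.25, 0], "twist": 0, "hand": 0},
    {"translation": [0.38, -0.25, 0], "twist": 0, "hand": 0},
    {"translation": [0.38, -0.25, 0], "twist": 0, "hand": 0},
    {"translation": [0.38, -0.25, 0], "twist": 0, "hand": 0},
    {"translation": [0.38, -0.25, 0], "twist": 0, "hand": 0},
    {"translation": [0.38, -0.25, 0], "twist": 0, "hand": 0}
  ]
}}

```text
time: 1.8
tool_pos: [0.419, -0.3118, 0.2536]
tool_rot: [0.0, 0.988, 0.153, 0.0]
contact_force: [1.0, -0.2, 0.0]
gripper_width: 0.001
grasp_force: 0.0
```

{"name": "apply_moves", "arguments": {
  "targets": [
    {"translation": [0.38, -0.25, 0], "twist": 0, "hand": 0},
    {"translation": [0.38, -0.25, 0], "twist": 0, "hand": 0},
    {"translation": [0.38, -0.25, 0], "twist": 0, "hand": 0},
    {"translation": [0.38, -0.25, 0], "twist": 0, "hand": 0},
    {"translation": [0, 0, 0], "twist": -1, "hand": 0},
    {"translation": [0, 0, 0], "twist": -0.3, "hand": 0},
    {"translation": [0, 0, 0], "twist": 0, "hand": 0}
  ]
}}

```text
time: 2.5
tool_pos: [0.5327, -0.1722, 0.2533]
tool_rot: [0.0, 0.976, 0.216, -0.0]
contact_force: [0.7, -0.6, 0.1]
gripper_width: 0.002
grasp_force: 0.0
```

```bash
cat > look.py <<'E'
from h import *
import sys
from scipy.spatial.transform import Rotation as R
S=state();print(S["time"],S["tool_pos"].round(4) if hasattr(S["tool_pos"],'round') else S["tool_pos"],R.from_quat(np.array(S["tool_rot"])[[1,2,3,0]]).as_matrix().round(3).tolist(),S["contact_force"])
im=grab_frame("wrist")[:,:,::-1].copy();C=cam("wrist");print(C[2].round(3).tolist())
cv2.imwrite(f"pics/{sys.argv[1]}.png",im)
h=cv2.cvtColor(im,cv2.COLOR_BGR2HSV);m=cv2.inRange(h,(3,180,110),(14,255,255))
n,l,st,ce=cv2.connectedComponentsWithStats(m)
for i in range(1,n):
    if st[i,4]>300:
        r=cv2.minAreaRect(np.argwhere(l==i)[:,::-1].astype(np.float32))
        print(st[i],back(C,r[0],.065).round(4),[back(C,q,.065)[:2].round(4).tolist() for q in cv2.boxPoints(r)])
E
python3 look.py w1
```

```text
2.5 [ 0.5327 -0.1722  0.2533] [[0.907, 0.422, -0.0], [0.422, -0.907, -0.0], [-0.0, 0.0, -1.0]] [ 0.6858096  -0.62453786  0.08610922]
[[0.421, 0.876, 0.234, 0.592], [-0.907, 0.407, 0.11, -0.145], [0.001, -0.259, 0.966, 0.374], [0.0, 0.0, 0.0, 1.0]]
[200  46  44  56 898] [ 0.5995 -0.0907  0.065 ] [[0.6117, -0.0666], [0.6265, -0.097], [0.587, -0.1155], [0.5717, -0.0842]]
```

View pics/w1.png

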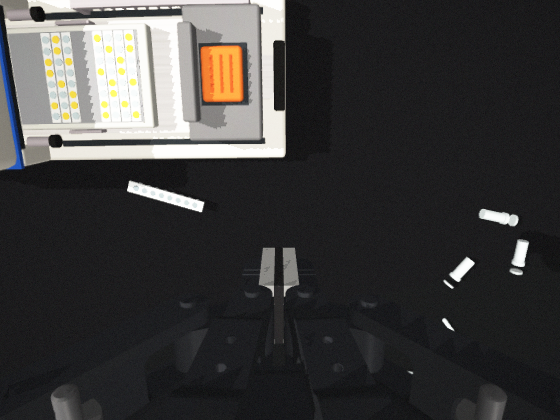

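The wrist view shows the button at (223,74), square with the tool, and clear space around it. The estimates agree at about (0.599, -0.090) with a yaw of about 0.435. I'll move above it and then down.

{"name": "apply_moves", "arguments": {
  "targets": [
    {"translation": [0.45, -0.2, 0], "twist": 0, "hand": 0},
    {"translation": [0.45, -0.2, 0], "twist": 0, "hand": 0},
    {"translation": [0.05, -0.07, 0.35], "twist": 0, "hand": 0},
    {"translation": [0, 0, 0.4], "twist": 0, "hand": 0},
    {"translation": [0, 0, 0.4], "twist": 0, "hand": 0},
    {"translation": [0, 0, 0.25], "twist": 0, "hand": 0},
    {"translation": [0, 0, 0], "twist": 0, "hand": 0}
  ]
}}

```text
time: 3.25
tool_pos: [0.5954, -0.0895, 0.1081]
tool_rot: [-0.002, 0.977, 0.215, -0.004]
contact_force: [-0.7, 0.0, 0.4]
gripper_width: 0.004
grasp_force: 0.0
```

```bash
python3 look.py w2
```

```text
3.25 [ 0.5954 -0.0895  0.1081] [[0.907, 0.42, -0.009], [0.42, -0.907, 0.003], [-0.007, -0.006, -1.0]] [-0.68541184  0.04363453  0.4365694 ]
[[0.421, 0.875, 0.239, 0.657], [-0.907, 0.407, 0.109, -0.063], [-0.002, -0.262, 0.965, 0.231], [0.0, 0.0, 0.0, 1.0]]
[112   0  68  36 898] [0.6682 0.0055 0.065 ] [[0.6682, 0.0213], [0.6808, -0.0049], [0.6683, -0.0104], [0.6554, 0.0162]]
[ 248  195   70   79 4038] [ 0.6042 -0.0892  0.065 ] [[0.6151, -0.0658], [0.629, -0.0958], [0.5926, -0.114], [0.5777, -0.0822]]
```

View pics/w2.png

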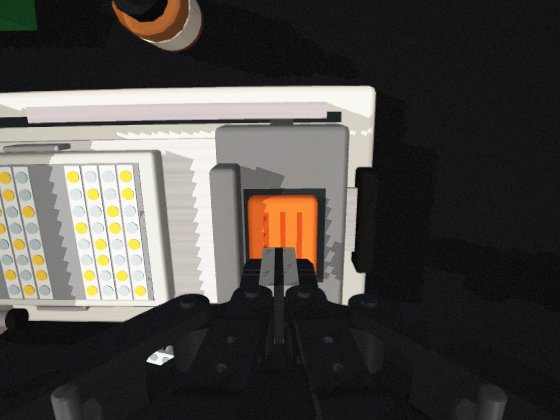

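The fingertips (280,265) sit over the button (248–318, 195–274+), centred along the travel and aligned with it. I'll lower gently.

{"name": "apply_moves", "arguments": {
  "targets": [
    {"translation": [0.03, 0, 0.09], "twist": 0, "hand": 0},
    {"translation": [0, 0, 0.07], "twist": 0, "hand": 0},
    {"translation": [0, 0, 0.03], "twist": 0, "hand": 0},
    {"translation": [0, 0, 0.02], "twist": 0, "hand": 0},
    {"translation": [0, 0, 0], "twist": 0, "hand": 0},
    {"translation": [0, 0, 0], "twist": 0, "hand": 0}
  ]
}}

```text
time: 3.9
tool_pos: [0.602, -0.0881, 0.0926]
tool_rot: [0.0, 0.976, 0.217, 0.0]
contact_force: [-0.1, -0.4, 0.1]
gripper_width: 0.0
grasp_force: 0.0
```

{"name": "apply_moves", "arguments": {
  "targets": [
    {"translation": [0, 0, 0.04], "twist": 0, "hand": 0},
    {"translation": [0, 0, 0.02], "twist": 0, "hand": 0},
    {"translation": [0, 0, 0.02], "twist": 0, "hand": 0},
    {"translation": [0, 0, 0.01], "twist": 0, "hand": 0},
    {"translation": [0, 0, 0], "twist": 0, "hand": 0},
    {"translation": [0, 0, 0], "twist": 0, "hand": 0}
  ]
}}

```text
time: 4.5
tool_pos: [0.602, -0.0881, 0.0837]
tool_rot: [0.0, 0.976, 0.217, 0.0]
contact_force: [-1.0, 0.3, 3.6]
gripper_width: -0.0
grasp_force: 1.8
```

{"name": "apply_moves", "arguments": {
  "targets": [
    {"translation": [0, 0, 0.02], "twist": 0, "hand": 0},
    {"translation": [0, 0, 0.01], "twist": 0, "hand": 0},
    {"translation": [0, 0, 0.01], "twist": 0, "hand": 0},
    {"translation": [0, 0, 0], "twist": 0, "hand": 0},
    {"translation": [0, 0, 0], "twist": 0, "hand": 0}
  ]
}}

```text
time: 5.0
tool_pos: [0.6024, -0.0886, 0.0809]
tool_rot: [0.001, 0.976, 0.217, 0.0]
contact_force: [-3.1, 0.0, 10.3]
gripper_width: -0.002
grasp_force: 5.1
```

{"name": "apply_moves", "arguments": {
  "targets": [
    {"translation": [0, -0.04, 0], "twist": 0, "hand": 0},
    {"translation": [0, -0.06, 0], "twist": 0, "hand": 0},
    {"translation": [0, -0.08, 0], "twist": 0, "hand": 0},
    {"translation": [0, -0.08, 0], "twist": 0, "hand": 0},
    {"translation": [0, -0.06, 0], "twist": 0, "hand": 0},
    {"translation": [0, -0.04, 0], "twist": 0, "hand": 0},
    {"translation": [0, 0, 0], "twist": 0, "hand": 0}
  ]
}}

```text
time: 5.7
tool_pos: [0.5869, -0.056, 0.081]
tool_rot: [0.001, 0.976, 0.217, 0.0]
contact_force: [-3.7, -1.9, 10.2]
gripper_width: -0.001
grasp_force: 5.4
```

```bash
python3 look.py w3
```

```text
5.7 [ 0.5869 -0.056   0.081 ] [[0.906, 0.424, 0.001], [0.424, -0.906, -0.002], [-0.0, 0.002, -1.0]] [-3.66604448 -1.86150085 10.19121633]
[[0.424, 0.875, 0.233, 0.646], [-0.906, 0.409, 0.112, -0.028], [0.003, -0.259, 0.966, 0.201], [0.0, 0.0, 0.0, 1.0]]
[ 168    0   82   40 1083] [0.6643 0.0069 0.065 ] [[0.6643, 0.0222], [0.676, -0.0034], [0.6644, -0.0086], [0.6524, 0.0176]]
[ 245  232   68   31 1455] [ 0.5978 -0.0513  0.065 ] [[0.5979, -0.0364], [0.6093, -0.0608], [0.5976, -0.0667], [0.5859, -0.0416]]
```

View pics/w3.png

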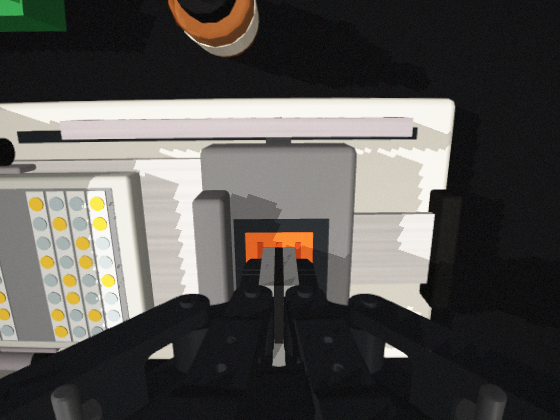

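The carriage is following without slip: the button, still down, spans 245–313 around the fingers at 280. I'll continue.

{"name": "apply_moves", "arguments": {
  "targets": [
    {"translation": [0, -0.05, 0], "twist": 0, "hand": 0},
    {"translation": [-0.005, -0.1, 0], "twist": 0, "hand": 0},
    {"translation": [-0.005, -0.12, 0], "twist": 0, "hand": 0},
    {"translation": [0, -0.12, 0], "twist": 0, "hand": 0},
    {"translation": [0, -0.12, 0], "twist": 0, "hand": 0},
    {"translation": [0, -0.1, 0], "twist": 0, "hand": 0},
    {"translation": [0, -0.06, 0], "twist": 0, "hand": 0},
    {"translation": [0, 0, 0], "twist": 0, "hand": 0}
  ]
}}

```text
time: 6.55
tool_pos: [0.5579, 0.0051, 0.0809]
tool_rot: [0.0, 0.976, 0.217, 0.001]
contact_force: [-2.8, -0.0, 10.4]
gripper_width: 0.002
grasp_force: 5.2
```

{"name": "apply_moves", "arguments": {
  "targets": [
    {"translation": [0, -0.04, 0], "twist": 0, "hand": 0},
    {"translation": [0, -0.04, 0], "twist": 0, "hand": 0},
    {"translation": [0, -0.04, 0], "twist": 0, "hand": 0},
    {"translation": [0, -0.03, 0], "twist": 0, "hand": 0},
    {"translation": [0, -0.02, 0], "twist": 0, "hand": 0},
    {"translation": [0, 0, 0], "twist": 0, "hand": 0}
  ]
}}

```text
time: 7.15
tool_pos: [0.551, 0.0197, 0.081]
tool_rot: [0.001, 0.976, 0.217, 0.001]
contact_force: [-1.7, -1.4, 10.2]
gripper_width: 0.002
grasp_force: 5.0
```

{"name": "apply_moves", "arguments": {
  "targets": [
    {"translation": [0, -0.02, 0], "twist": 0, "hand": 0},
    {"translation": [0, -0.02, 0], "twist": 0, "hand": 0},
    {"translation": [0, -0.01, 0], "twist": 0, "hand": 0},
    {"translation": [0, 0, 0], "twist": 0, "hand": 0}
  ]
}}

```text
time: 7.55
tool_pos: [0.5496, 0.0235, 0.081]
tool_rot: [0.002, 0.976, 0.217, 0.002]
contact_force: [-0.7, -4.0, 8.0]
gripper_width: -0.001
grasp_force: 3.8
```

```bash
python3 look.py w4
```

```text
7.55 [0.5496 0.0235 0.081 ] [[0.906, 0.423, 0.004], [0.423, -0.906, -0.003], [0.002, 0.005, -1.0]] [-0.69680503 -3.97414769  8.00912512]
[[0.424, 0.876, 0.23, 0.608], [-0.906, 0.408, 0.114, 0.051], [0.006, -0.257, 0.966, 0.202], [0.0, 0.0, 0.0, 1.0]]
[ 385    0   87   41 1364] [0.6597 0.0166 0.065 ] [[0.6489, 0.0288], [0.6603, 0.0331], [0.6707, 0.0043], [0.6593, -0.0006]]
[ 248  233   69   38 1414] [0.5596 0.0263 0.065 ] [[0.5465, 0.0359], [0.5615, 0.0421], [0.5723, 0.0169], [0.5576, 0.01]]
```

View pics/w4.png

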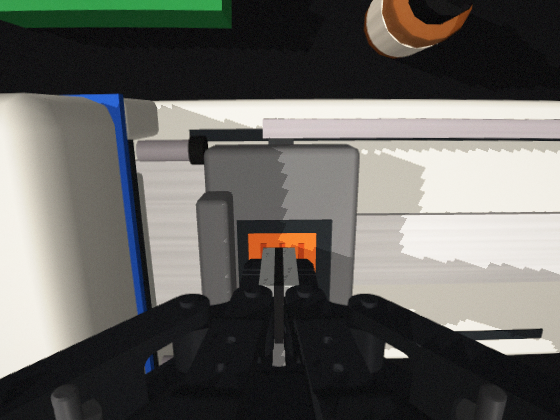

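The housing now meets the rubber post at (205,150), and the resisting force has risen to about 3 N. I'll press a little more, hold, then lift straight up.

{"name": "apply_moves", "arguments": {
  "targets": [
    {"translation": [0, -0.01, 0.005], "twist": 0, "hand": 0},
    {"translation": [0, -0.01, 0], "twist": 0, "hand": 0},
    {"translation": [0, 0, 0], "twist": 0, "hand": 0},
    {"translation": [0, 0, 0], "twist": 0, "hand": 0},
    {"translation": [0, 0, 0], "twist": 0, "hand": 0}
  ]
}}

```text
time: 8.1
tool_pos: [0.5494, 0.0249, 0.081]
tool_rot: [0.002, 0.976, 0.217, 0.002]
contact_force: [-0.1, -4.7, 8.1]
gripper_width: -0.0
grasp_force: 4.1
```

{"name": "apply_moves", "arguments": {
  "targets": [
    {"translation": [0, 0, -0.03], "twist": 0, "hand": 0},
    {"translation": [0, 0, -0.05], "twist": 0, "hand": 0},
    {"translation": [0, 0, -0.1], "twist": 0, "hand": 0},
    {"translation": [0, 0, -0.3], "twist": 0, "hand": 0},
    {"translation": [0, 0.1, -0.4], "twist": 0, "hand": 0},
    {"translation": [0, 0, 0], "twist": 0, "hand": 0},
    {"translation": [0, 0, 0], "twist": 0, "hand": 0}
  ]
}}

```text
time: 8.8
tool_pos: [0.5516, 0.0177, 0.1678]
tool_rot: [0.0, 0.976, 0.217, 0.001]
contact_force: [-0.3, -0.2, -0.1]
gripper_width: 0.001
grasp_force: 0.0
```

```bash
python3 look.py w5
```

```text
8.8 [0.5516 0.0177 0.1678] [[0.906, 0.423, 0.001], [0.423, -0.906, 0.0], [0.001, 0.0, -1.0]] [-0.28457729 -0.23142898 -0.14886019]
[[0.424, 0.875, 0.236, 0.61], [-0.906, 0.409, 0.11, 0.045], [0.0, -0.26, 0.966, 0.286], [0.0, 0.0, 0.0, 1.0]]
[338  10  54  55 719] [0.6679 0.0179 0.065 ] [[0.661, 0.0379], [0.6859, 0.0249], [0.6749, -0.0024], [0.6492, 0.0105]]
[ 246  185   52   65 3227] [0.5479 0.0211 0.065 ] [[0.5602, 0.0446], [0.5738, 0.0154], [0.5349, -0.0034], [0.5206, 0.0272]]
```

View pics/w5.png

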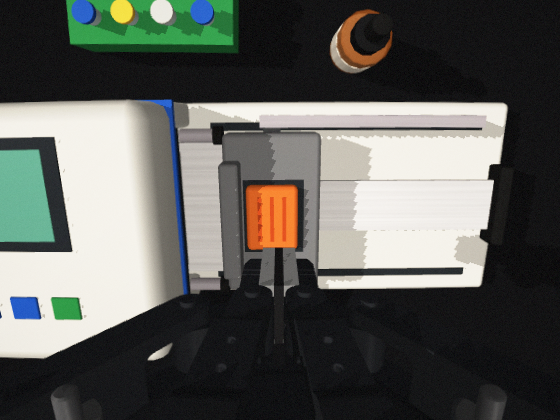

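The carriage housing touches both posts at (222,135) and (225,283). The button is up: its size at the raised height comes to about 43 x 32 mm. The arm is clear and the bystanders have not been moved.

```bash
python3 -c "
from plant import *
print(job_done())"
```

```text
the job is handed in; nothing more can be done
None
```

The carriage is in against its end stop, the button is back up with the lock caught as far as the last picture shows, and nothing else was touched; I handed the job in at about 9 s, and no verdict came back.

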